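Clear the comb and snap the cap onto the balm stick

ROBOT

A 6-joint arm with a two-finger parallel gripper is mounted at the origin on the work surface. World frame = base frame: x ahead of the robot, y to its left, z up, the work surface at z = 0. Lengths are in mm, angles in degrees, forces in N, time in s.
With the tool pointing down it reaches from about 300 to 850 mm from the base axis. Payload 4.2 kg.
Tool frame: the origin (TCP) lies on the centre line of the jaws, within the pads' length; the fingertips stand 11 mm ahead of it and the grasp point (between the pads) lies 8 mm behind it; z points along the fingers, y is the line along which they close (so a half turn about z gives the same grasp; the last joint's range is limited). The gripper opens to 91 mm and grips with 3 to 60 N. Pads are 32 mm wide; open, the fingers measure 118 mm over their backs; the gripper's body (76 mm by 178 mm) begins 60 mm behind the grasp point.
Start: joints at [66.864, 18.312, 89.639, -0, 72.044, -1.146], TCP at [215.31, 533.183, 224.976] pointing down, gripper open.
Joint ranges: [-177.97, 177.97], [-48.28, 115.42], [12.27, 149.76], [-77.06, 257.06], [2.81, 150.46], [-146.56, 146.56]. Speed limits (degrees/s): [147.25, 147.25, 180, 180, 180, 180].

INTERFACE

Orientations are given as [roll, pitch, yaw] about the fixed x, y, z axes, in that order (R = Rz(yaw) Ry(pitch) Rx(roll)).
In Python, from workcell import env, grab_frame, camera_model, models gives the robot as it stands.
- The arm moves only by the shell command python3 -m crank 'ROWS' [FORCE]. ROWS is text: rows parted by semicolons, each of 7 numbers parted by spaces: the closure, from -1 (fully open) to 1 (shut), so that 0 is half open, then the shift along the tool's x, y, z in mm, then the turn, a rotation vector about the tool's x, y, z in degrees. A call has 1 to 10 rows; each row shifts and turns the commanded pose from where the row before left it, along the tool's axes as they then stand; what a row does not reach is not made up. A row lasts 1/8 s, in which the tool goes at most 62.5 mm and 10.7 degrees, less where a joint would pass 70% of its speed; a pose out of reach is approached as far as the arm can. A call is refused whole if a number of a shift passes 62.5 or a number of a turn 10.7, either way. A call with a gripper value outside its range is refused whole. The fingers move at their own pace and stop on an object; FORCE is the grip in N (left out, the last holds). Time passes only in rows, so rows that do not move let the fingers close. It gives the time, the measured TCP pose, the force, the opening and the grip force at its end, in the units of the state.
- env.state(): the state, without advancing time (a new reading comes with each control period).
- grab_frame(name): name is "scene" or "top" or "wrist"; returns the picture (384x512x3 uint8, blue, green, red); there is no depth.
- camera_model(name): a dict with "K" (3x3 intrinsics, pixels), "R" (3x3) and "t" (3): a world point X has camera coordinates R X + t; the wrist camera has in their place "mount" (4x4, takes a point from camera to tool coordinates, whose origin is the TCP and whose axes are the flange's). Camera axes: x right, y down, z forward; pixel columns grow to the right and rows downward; lengths in mm; the calibration is good to about 2 mm. The wrist camera is an equidistant fisheye: a pixel r from the principal point sees the ray r / f radians off the axis. A picture is of the moment at which its call begins: read the wrist's pose just before it. camera_model takes no time and is no camera call.
- env.job_done(): hands the job in; it is judged then, once.
Trained networks look in the newest picture that a camera, given by its name, has taken for a name from the list of things; names that differ only in an ending like _2 or _b are one class to them, and where a whole thing is asked for, a point or a joint stands for the part that bears it (a point fixed in the world has none). Each returns a list of dicts, best first, with "p" (0 to 1); they miss things now and then, are a little off and sometimes report something else, mostly with a low value. They report only what shows in the picture. A call takes as long as a camera call. They do not tell look-alikes from the thing itself.
- models.search_frame(name, camera): "point" ([x, y, z] in mm, in world coordinates, good to about 4 mm: the middle of the surface that is visible of it).
The state is a dict: "time_s": time; "qpos": joint angles; "qvel": joint speeds; "effort": joint torques, N m; "ee_pos": TCP position; "ee_rot": TCP orientation; "force": force on the tool from outside, world axes, zero at the start; "torque": the same for the moment, N m; "gripper_width": finger opening in mm; "gripper_force": force on a finger pad.
Only numpy, scipy, OpenCV 4.12 (cv2) and the standard library are available. Lean on these libraries where they do the work, as an engineer would, in place of code of your own. Each camera call takes 0.05 s, during which the arm holds its last target. There are 200 camera calls.

TASK

The balm stick in the drawer's wooden stand has been left open: take the comb that lies across the stand and lay it flat and lengthwise on the cork mat in the drawer, letting go of it. Then fetch the stick's cap from the saucer and press it straight down onto the stick's neck until it clicks and is fully home against the shoulder, and keep pressing it down firmly after the click: finish like that, still holding the cap and pushing, without letting go. Leave the saucer, padlock, jar and tumbler where they stand.

Things in the scene. Friction and masses are not known exactly. Their poses are not given: they have to be found in the camera images.
- drawer: the pulled-out top drawer of a teak chest, fixed, an open tray 407 mm (x) by 600 mm (y) inside with walls 60 mm high (the front, toward the robot, 73 mm). Origin: on the inner floor, x = 0 lies 160 mm from the inner face of the front and 247 mm from the back; y = 0 is the middle. z up. The chest body begins behind the back, its top 85 mm above the drawer's floor
- stand: fixed wooden stand on the drawer floor, long in its x: a block 160 x 90 x 35 mm high, with an upright cheek at each end (at x = +-75 mm, 10 mm thick, 70 mm wide in y, top 78 mm above the drawer floor, 140 mm clear between them). The balm stick stands in the well in the middle of the block. Origin: centre of its underside
- balm_shoulder (a point): on the axis of the upright balm stick, at its shoulder, 47 mm above the drawer floor, 12 mm above the stand's block; z up. Tube below 30 mm in diameter; bare neck above 20 mm, straight for 11 mm, then tapering to 13 mm at its tip, 18 mm up. Four sprung beads 6 mm up make the click: the cap's rim meets them about 9 mm up, goes over with about 10 N, then the force drops, 4 to 6 mm up
- balm (a joint): how far the whole balm stick is pushed down into its well against a springy foam pad (m): 0 when free, at most 0.008; about 1 mm for each 3 N of push. The shoulder point sinks with it and it springs back up when let go
- cap: loose white plastic snap cap, a round cup standing mouth down on the saucer: 30 mm in diameter, 34 mm tall, 15 g. Origin: centre of its mouth (lower rim), z up to its closed top. Inside: a lip of 21.6 mm bore at the mouth, then 25.6 mm bore to a depth of 21 mm. Fully home, its rim rests on the balm stick's shoulder (rim and shoulder level)
- comb: loose purple wide-tooth comb, 190 mm long (x) by 42 mm wide (y) by 7 mm thick, 35 g, solid enough to grip across its width at the middle; at the start it lies flat on the tops of the stand's two cheeks, right over the balm stick. Origin: centre of its underside, z up
- mat: fixed cork mat on the drawer floor, 220 mm (x) by 90 mm (y) by 4 mm thick, empty at the start. Origin: centre of its underside
- saucer: loose white ceramic saucer on the drawer floor, 124 mm across, 18 mm tall at the rim, its flat inner floor 5 mm above its underside and about 76 mm across. Origin: centre of its underside. Leave where it is
- padlock: loose silver padlock lying flat behind the saucer, body 36 x 44 x 18 mm with a shackle. Origin: on its underside. Leave alone
- jar: loose small jar with a lid, 38 mm in diameter, 36 mm tall, in front of the saucer. Origin: centre of its underside. Leave alone
- tumbler: loose tall glass tumbler, 68 mm across the rim, 140 mm tall, upright on the bench to the left (+y) of the drawer. Origin: centre of its underside. Leave alone
There are look-alikes about, which are no part of the job. There is more than one size of the comb; the job needs the smaller.

How it is judged:
By the outcome, as a careful person would: the job done as asked, in the order asked, and still so for the second after the job is handed in, while the arm keeps its last pose, push and grip.
It also fails if it takes over 70 s, if anything falls off the work surface, if the arm or the gripper's body presses on something with over 40 N, if the wrist force passes 120 N, or if a joint passes its speed limit or range.

## Working session

There is one attempt and no reset: what is moved stays moved. The work goes in short steps, Python scripts to look and compute and a shell command to move; the robot and the scene stay as the last step left them, time stands still between calls to the robot, and variables do not carry over. Pictures are saved under pics/ and viewed, at most 13 in all, crops included, and the job is handed in when it is done.

```bash
mkdir -p pics; ls
cat > h.py <<'E'
import numpy as np, cv2
from scipy.spatial.transform import Rotation as Ro
from workcell import env, grab_frame, camera_model, models
E
python3 - <<'E'
from h import *
s=env.state(); print(s)
for c in ("scene","top","wrist"):
    im=grab_frame(c); cv2.imwrite(f"pics/{c}0.png",im)
    m=camera_model(c); print(c,{k:np.round(v,3).tolist() for k,v in m.items() if k!='name' and not isinstance(v,str)})
    for n in ["balm_shoulder","cap","comb","mat","saucer","stand","jar","padlock","tumbler","drawer"]:
        print(n,[(np.round(d['point']).tolist(),round(d['p'],2)) for d in models.search_frame(n,c)][:4])
a=cv2.imread("pics/scene0.png");b=cv2.imread("pics/top0.png")
E
```

```text
pics
{'time_s': 0.0, 'qpos': array([ 6.68662002e+01,  1.83521458e+01,  8.97053951e+01,  5.97293535e-04,
        7.20421748e+01, -1.14672334e+00]), 'qvel': array([-0.00812822,  0.0312968 , -0.03663293, -0.02935034,  0.03822308,
        0.05414223]), 'effort': array([ 7.38797098e-04, -4.12459910e+01, -2.31981021e+01,  7.25237536e-02,
        4.57353937e-02, -1.47010137e-04]), 'ee_pos': array([215.09838081, 532.74713182, 224.12203782]), 'ee_rot': array([-1.79900316e+02, -2.56334649e-03,  1.58012737e+02]), 'force': array([ 0.5087884 , -0.52216569,  0.15734918]), 'torque': array([ 0.03527532, -0.00225381, -0.01186075]), 'gripper_force': 0.0, 'gripper_width': 91.85792920518487}
scene {'K': [[416.178, 0.0, 252.992], [0.0, 416.178, 190.062], [0.0, 0.0, 1.0]], 'R': [[-0.543, 0.84, -0.008], [0.479, 0.302, -0.824], [-0.689, -0.451, -0.566]], 't': [340.409, -169.97, 1657.822]}
balm_shoulder []
cap [([549.0, -49.0, 99.0], 0.39)]
comb [([551.0, -48.0, 99.0], 0.9), ([570.0, -543.0, 8.0], 0.9), ([564.0, -33.0, 48.0], 0.46)]
mat [([535.0, -239.0, 21.0], 0.92), ([567.0, -34.0, 50.0], 0.44)]
saucer [([
[... 367 characters left out ...]
-1.0, -0.004], [-0.981, -0.019, -0.194], [0.194, 0.008, -0.981]], 't': [-41.544, 560.868, 1445.153]}
balm_shoulder []
cap []
comb [([537.0, -52.0, 101.0], 0.96)]
mat [([514.0, -240.0, 21.0], 0.64)]
saucer [([545.0, 139.0, 28.0], 0.89)]
stand []
jar []
padlock [([642.0, 147.0, 36.0], 0.49)]
tumbler [([552.0, 394.0, 89.0], 0.67)]
drawer [([798.0, -50.0, 107.0], 0.61)]
wrist {'K': [[297.319, 0.0, 254.076], [0.0, 297.319, 189.907], [0.0, 0.0, 1.0]], 'mount': [[-0.001, -0.97, -0.245, 68.666], [1.0, -0.001, 0.0, 0.347], [-0.0, -0.245, 0.97, -159.545], [0.0, 0.0, 0.0, 1.0]]}
balm_shoulder []
cap []
comb []
mat []
saucer []
stand []
jar []
padlock []
tumbler []
drawer [([469.0, -328.0, 17.0], 0.44)]
```

View pics/scene0.png

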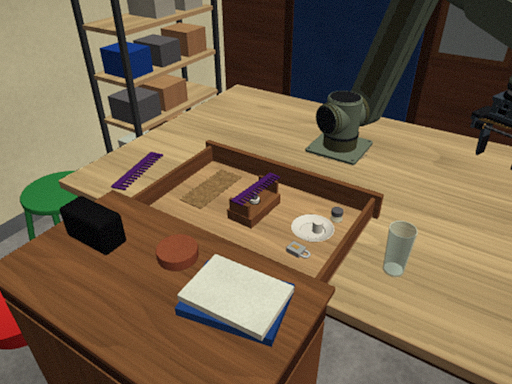

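View pics/top0.png

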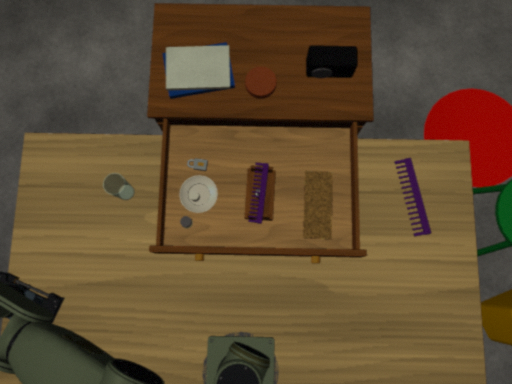

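Scene: comb candidates are (255,189), lying on the stand, and (138,170), a longer one on the bench outside the drawer. The one on the stand fits. The cap is on the saucer at (318,227), the mat at (210,189) and the tumbler at (398,248). I'll confirm with one crop and triangulate.

```bash
cat >> h.py <<'E'
def ray(c,uv):
    m=camera_model(c);K=np.array(m['K']);R=np.array(m['R']);t=np.array(m['t'])
    d=R.T@np.linalg.solve(K,[uv[0],uv[1],1.]);return -R.T@t,d/np.linalg.norm(d)
def wray(uv,s):
    m=camera_model('wrist');K=np.array(m['K']);M=np.array(m['mount'])
    v=(np.array(uv,float)-K[:2,2])/K[0,0];r=np.linalg.norm(v)+1e-12
    d=np.r_[v/r*np.sin(r),np.cos(r)]
    R=Ro.from_euler('xyz',s['ee_rot'],degrees=True).as_matrix()
    return R@M[:3,3]+s['ee_pos'],R@M[:3,:3]@d
def tri(*rs):
    A=np.zeros((3,3));b=np.zeros(3)
    for o,d in rs:
        P=np.eye(3)-np.outer(d,d);A+=P;b+=P@o
    X=np.linalg.solve(A,b)
    return X,max(np.linalg.norm((np.eye(3)-np.outer(d,d))@(X-o)) for o,d in rs)
def atz(r,z): o,d=r;return o+d*(z-o[2])/d[2]
def purple(im):
    h=cv2.cvtColor(im,cv2.COLOR_BGR2HSV);return cv2.inRange(h,(125,90,30),(160,255,255))
def wproj(X,s):
    m=camera_model('wrist');K=np.array(m['K']);M=np.array(m['mount'])
    R=Ro.from_euler('xyz',s['ee_rot'],degrees=True).as_matrix()
    c=M[:3,:3].T@(R.T@(np.array(X,float)-s['ee_pos'])-M[:3,3])
    r=np.hypot(c[0],c[1]);th=np.arctan2(r,c[2]);return K[:2,2]+K[0,0]*th*c[:2]/(r+1e-12)
E
python3 - <<'E'
from h import *
a=cv2.imread("pics/scene0.png");b=cv2.imread("pics/top0.png")
c=cv2.resize(a[150:270,170:360],None,fx=4,fy=4,interpolation=cv2.INTER_CUBIC)
cv2.imwrite("pics/crop1.png",c)
def box(im,x0,x1,y0,y1):
    m=np.zeros(im.shape[:2],np.uint8);m[y0:y1,x0:x1]=purple(im)[y0:y1,x0:x1]
    p=np.argwhere(m)[:,::-1].astype(np.float32);r=cv2.minAreaRect(p);return r,len(p)
for n,im,bx in(("scene",a,(225,290,165,215)),("top",b,(240,285,155,230)),("scene",a,(105,170,145,195)),("top",b,(390,440,150,245))):
    r,k=box(im,*bx);print(n,r,k,[np.round(atz(ray(n,q),99 if bx[0] in(225,240) else 5)).tolist() for q in cv2.boxPoints(r)])
E
```

```text
scene ((255.380859375, 188.51419067382812), (11.39860725402832, 52.85620880126953), 53.47114562988281) 439 [[629.0, -74.0, 99.0], [415.0, -59.0, 99.0], [450.0, -13.0, 99.0], [655.0, -33.0, 99.0]]
top ((258.25, 192.24998474121094), (13.141351699829102, 59.41216278076172), 6.340191841125488) 479 [[449.0, -18.0, 99.0], [634.0, -34.0, 99.0], [630.0, -75.0, 99.0], [445.0, -58.0, 99.0]]
scene ((137.45883178710938, 170.5352783203125), (11.822710037231445, 58.78815460205078), 49.398704528808594) 461 [[675.0, -552.0, 5.0], [391.0, -615.0, 5.0], [428.0, -539.0, 5.0], [699.0, -488.0, 5.0]]
top ((412.6493225097656, 196.9605712890625), (78.03691101074219, 16.28958511352539), 75.21726989746094) 706 [[669.0, -497.0, 5.0], [685.0, -550.0, 5.0], [435.0, -603.0, 5.0], [421.0, -552.0, 5.0]]
```

View pics/crop1.png

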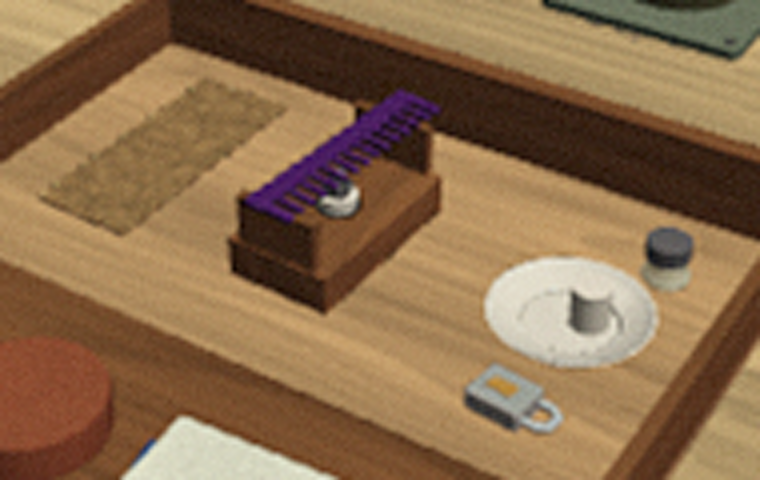

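The crop confirms it: the smaller comb (about 188 mm against about 255 mm) lies on the stand above the balm, and the white cap stands on the saucer with the jar in front and the padlock behind. Moving toward the comb.

```bash
python3 -m crank '-1 0 0 0 0 0 -8.5;-1 0 0 0 0 0 -8.5;-1 -31 -45 0 0 0 0;-1 -31 -45 0 0 0 0;-1 -31 -45 0 0 0 0;-1 -31 -45 0 0 0 0;-1 -31 -45 0 0 0 0;-1 -31 -45 0 0 0 0;-1 -31 -45 0 0 0 0;-1 0 0 0 0 0 0'
python3 - <<'E'
from h import *
import pickle
s=env.state();im=grab_frame('wrist');cv2.imwrite('pics/w1.png',im);pickle.dump(s,open('w1.pkl','wb'))
print(s['ee_pos'],s['ee_rot'],s['qpos'])
for n in ["cap","saucer","comb","balm_shoulder","mat"]:
    print(n,[(np.round(d['point']).tolist(),round(d['p'],2)) for d in models.search_frame(n,'wrist')][:3])
E
```

```text
time_s: 2.9
ee_pos: [405.4, 197.9, 225.1]
ee_rot: [-180.0, 0.0, 174.7]
force: [0.2, 0.4, -0.4]
gripper_width: 91.1
gripper_force: 0.0
[405.4386365  197.90124281 225.11806172] [-1.79985616e+02  4.35323426e-02  1.74680518e+02] [ 2.45817405e+01  7.06805200e+00  1.04665930e+02 -3.67936338e-02
  6.82354548e+01 -6.00851383e+01]
cap [([534.0, 163.0, 56.0], 0.78)]
saucer [([557.0, 133.0, 23.0], 0.65)]
comb []
balm_shoulder [([534.0, 163.0, 55.0], 0.3)]
mat [([431.0, -222.0, 17.0], 0.74)]
```

View pics/w1.png

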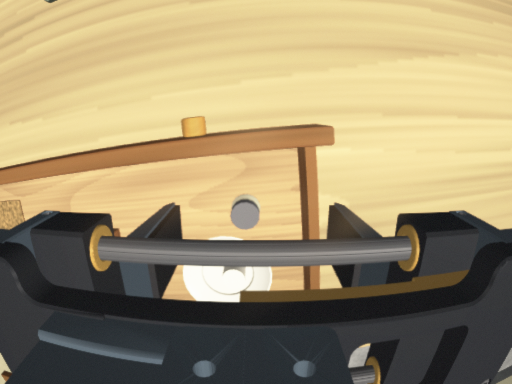

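The fingers and crossbar block the view at the TCP: the saucer is at about (228,270), the cap at (233,275) and the jar at (245,212). Things on the tool's +x side show clearly, so I'll look from farther out in x: first the saucer, then the comb.

```bash
python3 -m crank '-1 -50 -8 0 0 0 0;-1 -50 -8 0 0 0 0;-1 -50 -7 0 0 0 0;-1 -50 -7 0 0 0 0;-1 0 0 0 0 0 0;-1 0 0 0 0 0 0'
cat >> h.py <<'E'
def look(tag,names):
    import pickle
    s=env.state();im=grab_frame('wrist');cv2.imwrite(f'pics/{tag}.png',im);pickle.dump(s,open(f'{tag}.pkl','wb'))
    print(np.round(s['ee_pos'],1),np.round(s['ee_rot'],2))
    for n in names:
        for d in models.search_frame(n,'wrist')[:3]: print(n,np.round(d['point']),round(d['p'],2),np.round(wproj(d['point'],s)))
E
python3 -c "
from h import *
look('w2',['cap','saucer','comb'])"
python3 -m crank '-1 0 -50 0 0 0 0;-1 0 -50 0 0 0 0;-1 0 -50 0 0 0 0;-1 0 -50 0 0 0 0;-1 0 0 0 0 0 0;-1 0 0 0 0 0 0'
python3 - <<'E'
from h import *
look('w3',['comb','balm_shoulder','mat','stand'])
a=cv2.imread('pics/w2.png');b=cv2.imread('pics/w3.png')
cv2.imwrite('pics/pair.png',np.vstack([a[60:320],b[60:320]]))
E
```

```text
time_s: 3.95
ee_pos: [599.7, 154.3, 224.4]
ee_rot: [-180.0, -0.1, 175.1]
force: [0.0, 0.7, 0.2]
gripper_width: 91.3
gripper_force: 0.0
[599.7 154.3 224.4] [-1.7999e+02 -1.0000e-01  1.7509e+02]
cap [535. 159.  56.] 0.63 [253. 120.]
saucer [546. 145.  25.] 0.87 [242. 130.]
comb [528. -48. 100.] 0.9 [ 65. 140.]
time_s: 4.9
ee_pos: [583.0, -45.3, 225.3]
ee_rot: [180.0, 0.0, 175.0]
force: [-0.6, 0.7, 0.4]
gripper_width: 91.0
gripper_force: 0.0
[583.  -45.3 225.3] [1.7995e+02 3.0000e-02 1.7501e+02]
comb [537. -47.  99.] 0.96 [248. 140.]
comb [ 630. -507.   10.] 0.61 [  3. 223.]
balm_shoulder [548. -44.  73.] 0.47 [252. 148.]
mat [ 515. -234.   17.] 0.84 [109. 135.]
stand [542. -43.  51.] 0.63 [252. 140.]
```

View pics/pair.png

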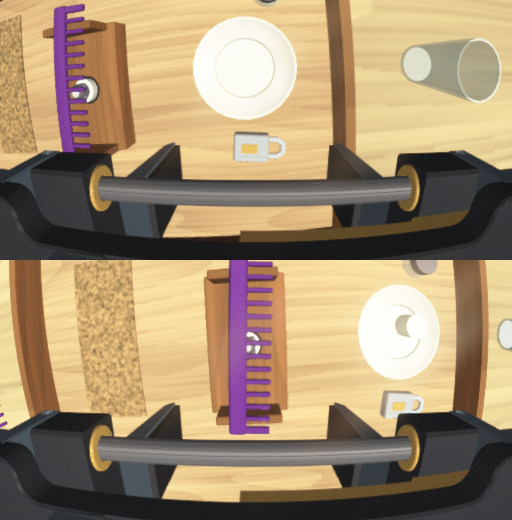

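Upper picture (w2): comb on the stand at (65,140), balm at (85,150), saucer at (245,128), padlock at (255,207). Lower picture (w3): comb at (240,145), balm neck at (253,143), mat at (108,138), cap at (413,125). Now the geometry of the comb, mat and balm.

Run:
```python
from h import *
import pickle
S={k:pickle.load(open(k+'.pkl','rb')) for k in('w2','w3')}
I={k:cv2.imread(f'pics/{k}.png') for k in S}
def big(m):
    n,l,st,c=cv2.connectedComponentsWithStats(m);return l==1+np.argmax(st[1:,4])
def rect(k,m,z):
    p=np.argwhere(m)[:,::-1]; X=np.array([atz(wray(q,S[k]),z)[:2] for q in p],np.float32)
    r=cv2.minAreaRect(X);return np.round(r[0],1),np.round(r[1],1),round(r[2],1),p.min(0),p.max(0)
for k in S:
    m=big(cv2.morphologyEx(purple(I[k]),cv2.MORPH_CLOSE,np.ones((3,3),np.uint8)))
    for z in(92,98,104): print('comb',k,z,*rect(k,m,z))
# mat w3: texture colour
h=cv2.cvtColor(I['w3'],cv2.COLOR_BGR2HSV);print('mat hsv',h[130:150,95:120].reshape(-1,3).mean(0),'wood',h[150,170],h[100,170],h[150,60])
for y in (135,140,145):print(I['w3'][y,244:270].mean(1).astype(int))
```

```text
comb w2 92 [528.9 -48.3] [ 44.4 171.1] 84.5 [53 64] [ 91 212]Traceback (most recent call last):
  File "<stdin>", line 12, in <module>
  File "<stdin>", line 8, in rect
  File "h.py", line 8, in wray
    m=camera_model('wrist');K=np.array(m['K']);M=np.array(m['mount'])
ValueError: time passes only in moves, steps and waits
```

```bash
sed -i '3a import functools\ncamera_model=functools.lru_cache(None)(camera_model)' h.py
cat > m.py <<'E'
from h import *
import pickle
S={k:pickle.load(open(k+'.pkl','rb')) for k in('w2','w3')}
I={k:cv2.imread(f'pics/{k}.png') for k in S}
def big(m):
    n,l,st,c=cv2.connectedComponentsWithStats(m);return l==1+np.argmax(st[1:,4])
def rect(k,m,z):
    p=np.argwhere(m)[:,::-1]; X=np.array([atz(wray(q,S[k]),z)[:2] for q in p],np.float32)
    r=cv2.minAreaRect(X);return np.round(r[0],1),np.round(r[1],1),round(r[2],1),p.min(0),p.max(0)
E
python3 - <<'E'
from m import *
for k in S:
    m=big(cv2.morphologyEx(purple(I[k]),cv2.MORPH_CLOSE,np.ones((3,3),np.uint8)))
    for z in(92,98,104): print('comb',k,z,*rect(k,m,z))
h=cv2.cvtColor(I['w3'],cv2.COLOR_BGR2HSV);print('mat hsv',h[130:150,95:120].reshape(-1,3).mean(0),'wood',h[150,170],h[100,170],h[150,60])
for y in (135,140,145,150):print(I['w3'][y,244:270].mean(1).astype(int))
E
```

```text
comb w2 92 [528.9 -48.3] [ 44.4 171.1] 84.5 [53 64] [ 91 212]
comb w2 98 [529. -44.] [ 43.5 167.6] 84.5 [53 64] [ 91 212]
comb w2 104 [529.1 -39.8] [ 42.6 164.1] 84.5 [53 64] [ 91 212]
comb w3 92 [539.8 -45. ] [ 42.6 192.1] 84.2 [229  46] [272 233]
comb w3 98 [539.3 -44.9] [ 41.8 188.2] 84.2 [229  46] [272 233]
comb w3 104 [538.8 -44.8] [ 40.9 184.3] 84.2 [229  46] [272 233]
mat hsv [ 18.278 119.264 209.14 ] wood [ 19 100 238] [ 22  86 250] [ 20  98 240]
[136 137 180 238 249 250 248 248 248 248 246 233 180 111  95 119 139 140
 137 136 139 141 145 145 143 142]
[135 130 118 108 105 106 111 109 115 123 125 153 183 186 168 129  98 100
 108 110 111 112 114 115 119 125]
[136 131 143 177 191 188 174 145 128 123 125 151 185 198 195 172 128 112
 117 125 125 127 128 129 127 130]
[135 134 167 218 230 214 176 145 130 131 140 186 239 250 233 137  97 120
 135 134 134 138 140 143 144 141]
```

Comb: centre (539,-45), length and width fit at z≈98, long axis at 174.2°. The two wrist views agree at z≈97–98, so its underside is about 92.

```bash
python3 -m crank '-1 22 -1.8 30 0 0 0.8;-1 22 -1.7 30 0 0 0;-1 0 0 35 0 0 0;-1 0 0 30 0 0 0;-1 0 0 0 0 0 0;1 0 0 0 0 0 0;1 0 0 0 0 0 0;1 0 0 0 0 0 0;1 0 0 0 0 0 0;1 0 0 0 0 0 0' 15
python3 -m crank '1 0 0 0 0 0 0;1 0 0 0 0 0 0'
python3 - <<'E'
from h import *
look('w4',['comb'])
E
```

```text
time_s: 6.4
ee_pos: [539.3, -45.4, 100.2]
ee_rot: [180.0, 0.0, 174.2]
force: [0.5, -0.7, 0.1]
gripper_width: 44.5
gripper_force: 0.0
time_s: 6.65
ee_pos: [539.2, -45.4, 100.1]
ee_rot: [180.0, 0.0, 174.2]
force: [0.5, -0.1, 0.9]
gripper_width: 41.8
gripper_force: 15.0
[539.2 -45.4 100.1] [1.8000e+02 1.0000e-02 1.7421e+02]
comb [500. -47.  99.] 0.91 [244. 170.]
```

```bash
python3 -m crank '1 0 0 -20 0 0 0;1 0 0 -30 0 0 0;1 0 0 -30 0 0 0;1 0 0 0 0 0 0'
python3 - <<'E'
from m import *
g=cv2.GaussianBlur(I['w3'],(7,7),0);h=cv2.cvtColor(g,cv2.COLOR_BGR2HSV)
m=((h[...,1]>104)&(h[...,2]<228)&(h[...,2]>160)).astype(np.uint8);m[:,:60]=0;m[:,160:]=0;m[210:]=0
m=big(cv2.morphologyEx(m,cv2.MORPH_OPEN,np.ones((5,5),np.uint8)))
for z in(14,18,22):print(z,*rect('w3',m,z))
o=I['w3'].copy();o[m]=(0,0,255);a=grab_frame('wrist');cv2.imwrite('pics/mm.png',np.hstack([cv2.resize(o[:240,40:200],None,fx=2,fy=2),cv2.resize(a[:240,100:420],None,fx=1.4,fy=1.4).repeat(1,0)[:480] if 0 else cv2.copyMakeBorder(a[:240,50:460],0,240,0,0,0)]))
# top cam outline of mat
b=cv2.imread('pics/top0.png');hh=cv2.cvtColor(b,cv2.COLOR_BGR2HSV);mb=((hh[...,2]<165)&(hh[...,2]>80)).astype(np.uint8);q=np.zeros_like(mb);q[160:245,295:345]=mb[160:245,295:345]
q=big(cv2.morphologyEx(q,cv2.MORPH_OPEN,np.ones((3,3),np.uint8)));p=np.argwhere(q)[:,::-1]
X=np.array([atz(ray('top',u),18)[:2] for u in p],np.float32);print('top',cv2.minAreaRect(X))
E
```

```text
time_s: 7.25
ee_pos: [540.6, -45.5, 181.9]
ee_rot: [180.0, 0.3, 174.2]
force: [-0.4, 0.5, -0.9]
gripper_width: 42.2
gripper_force: 15.0
14 [ 512.7 -241.1] [ 98.8 216.5] 88.9 [73 53] [146 209]
18 [ 512.7 -238.9] [ 97.7 214.2] 88.9 [73 53] [146 209]
22 [ 512.7 -236.8] [ 96.6 211.9] 88.9 [73 53] [146 209]
top ((527.96484375, -246.25306701660156), (278.0106201171875, 161.15513610839844), 0.1951870173215866)
```

View pics/mm.png

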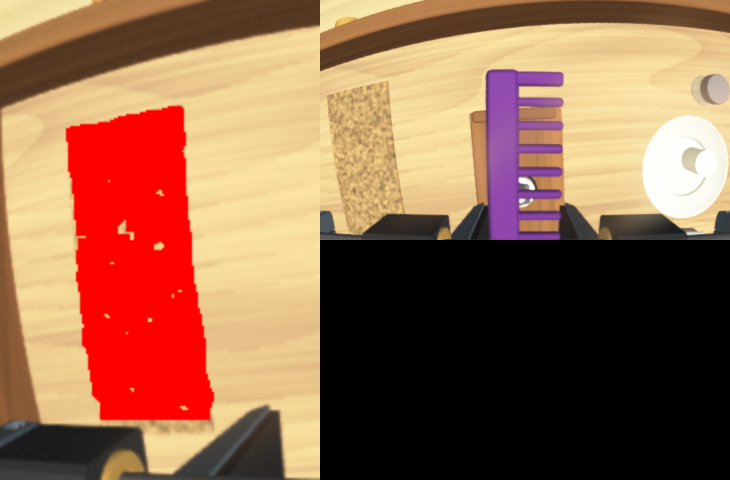

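Left: the mat mask covers the mat apart from its lowest rows. Right: the comb hangs level in the grip, balm neck below at (525,190). Fit the mat's midline for its yaw and far end.

Run:
```python
from m import *
g=cv2.GaussianBlur(I['w3'],(5,5),0);h=cv2.cvtColor(g,cv2.COLOR_BGR2HSV)
m=((h[...,1]>104)&(h[...,2]<228)&(h[...,2]>120)).astype(np.uint8);m[:,:60]=0;m[:,155:]=0;m[225:]=0
m=big(cv2.morphologyEx(m,cv2.MORPH_OPEN,np.ones((5,5),np.uint8)))
L=[];
for y in range(60,206,3):
    c=np.where(m[y])[0];A=atz(wray((c.min(),y),S['w3']),18);B=atz(wray((c.max()+1,y),S['w3']),18);L.append(((A+B)/2)[:2].tolist()+[abs(B-A)[1]])
L=np.array(L);p=np.polyfit(L[:,0],L[:,1],1);print('slope deg',np.degrees(np.arctan(p[0])),'y at 520',np.polyval(p,520),'width',np.median(L[:,2]))
c=np.argwhere(m)[:,::-1];print(atz(wray((110,c[:,1].min()),S['w3']),18),atz(wray((125,c[:,1].max()),S['w3']),18),c.max(0))
```

```text
slope deg -2.3874340921254764 y at 520 -236.56192844968595 width 90.8442835211248
[ 404.46961763 -220.03994536   18.        ] [ 628.63586747 -229.62550785   18.        ] [146 216]
```

```bash
python3 -m crank '1 0 0 0 0 0 -3.4;1 4 -48 0 0 0 0;1 4 -48 0 0 0 0;1 4 -48 0 0 0 0;1 4 -48 0 0 0 0;1 0 0 40 0 0 0;1 0 0 40 0 0 0;1 0 0 40 0 0 0;1 0 0 20 0 0 0;1 0 0 0 0 0 0'
python3 -m crank '1 0 0 3 0 0 0;1 0 0 0 0 0 0'
python3 -m crank '1 0 0 3 0 0 0;1 0 0 0 0 0 0'
python3 -m crank '1 0 0 2 0 0 0;1 0 0 0 0 0 0'
```

```text
time_s: 8.55
ee_pos: [512.9, -235.4, 36.9]
ee_rot: [179.8, -0.4, 177.6]
force: [-0.4, 0.4, 0.1]
gripper_width: 41.8
gripper_force: 15.0
time_s: 8.8
ee_pos: [515.6, -236.7, 37.5]
ee_rot: [-180.0, 0.1, 177.6]
force: [0.7, 1.1, -1.1]
gripper_width: 41.9
gripper_force: 15.0
time_s: 9.05
ee_pos: [515.2, -236.5, 34.1]
ee_rot: [-180.0, 0.0, 177.6]
force: [-0.1, -0.4, -0.5]
gripper_width: 41.8
gripper_force: 15.0
time_s: 9.3
ee_pos: [515.1, -236.5, 31.8]
ee_rot: [180.0, -0.0, 177.6]
force: [-0.7, -0.2, -0.6]
gripper_width: 41.5
gripper_force: 15.0
```

```bash
python3 -m crank '1 0 0 1 0 0 0;1 0 0 0 0 0 0'
python3 -m crank '1 0 0 1 0 0 0;1 0 0 0 0 0 0'
```

```text
time_s: 9.55
ee_pos: [515.3, -236.5, 31.3]
ee_rot: [-180.0, 0.0, 177.6]
force: [-0.6, 0.9, 4.1]
gripper_width: 41.6
gripper_force: 17.0
time_s: 9.8
ee_pos: [515.3, -236.6, 31.3]
ee_rot: [-180.0, 0.0, 177.6]
force: [-2.1, 0.8, 9.6]
gripper_width: 42.0
gripper_force: 20.4
```

```bash
python3 -m crank '1 0 0 -1 0 0 0;-0.2 0 0 0 0 0 0;-0.2 0 0 0 0 0 0;-0.2 0 0 0 0 0 0;-0.2 0 0 0 0 0 0'
python3 -m crank '-0.2 0 0 -15 0 0 0;-0.2 0 0 -40 0 0 0;-1 0 0 -60 0 0 0;-1 -40 0 -60 0 0 0;-1 -40 40 0 0 0 0;-1 0 0 0 0 0 0;-1 0 0 0 0 0 0'
python3 - <<'E'
from h import *
look('w5',['comb','balm_shoulder','mat','stand','cap','saucer'])
E
```

```text
time_s: 10.42
ee_pos: [515.9, -237.1, 31.3]
ee_rot: [-179.9, 0.1, 177.6]
force: [0.7, -2.9, 5.6]
gripper_width: 54.9
gripper_force: 2.6
time_s: 11.3
ee_pos: [590.5, -199.1, 197.3]
ee_rot: [180.0, -0.1, 177.7]
force: [0.2, 0.1, -0.3]
gripper_width: 91.2
gripper_force: 0.0
[ 590.5 -199.1  197.3] [ 1.7996e+02 -1.4000e-01  1.7766e+02]
comb [ 533. -551.   11.] 0.74 [ 16. 150.]
comb [ 520. -240.   28.] 0.62 [214. 117.]
comb [538. 149.  43.] 0.17 [503. 136.]
balm_shoulder [543. -59.  72.] 0.65 [388. 137.]
mat [ 519. -229.   20.] 0.67 [224. 116.]
stand [543. -61.  52.] 0.7 [379. 135.]
cap [537. 150.  41.] 0.67 [503. 135.]
saucer [554. 136.  26.] 0.96 [489. 146.]
saucer [536. 148.  44.] 0.22 [504. 134.]
```

View pics/w5.png

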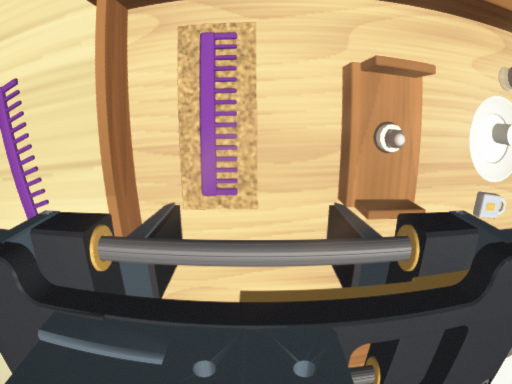

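The comb lies flat on the mat at (215,115), lengthwise and released. The stand is at (385,135) with the bare balm tip at (398,138). Now the cap.

```bash
python3 -m crank '-1 0 50 0 0 0 0;-1 0 50 0 0 0 0;-1 0 50 0 0 0 0;-1 0 0 0 0 0 0;-1 0 0 0 0 0 0'
python3 -c "
from h import *
look('w6',['balm_shoulder','stand','cap','saucer'])"
python3 -m crank '-1 0 50 0 0 0 0;-1 0 50 0 0 0 0;-1 0 0 0 0 0 0;-1 0 0 0 0 0 0'
python3 - <<'E'
from h import *
look('w7',['balm_shoulder','stand','cap','saucer'])
a=cv2.imread('pics/w6.png');b=cv2.imread('pics/w7.png')
A=a[80:210,210:340];B=a[80:210,355:485];C=b[80:210,80:210];D=b[80:210,205:335]
f=lambda q:cv2.resize(q,(299,299),interpolation=cv2.INTER_CUBIC)
cv2.imwrite('pics/q.png',np.vstack([np.hstack([f(A),f(B)]),np.hstack([f(C),f(D)])]))
E
```

```text
time_s: 12.28
ee_pos: [597.7, -50.4, 198.0]
ee_rot: [-180.0, 0.0, 177.6]
force: [-0.2, 0.5, -0.1]
gripper_width: 91.3
gripper_force: 0.0
[597.7 -50.4 198. ] [-1.7997e+02  1.0000e-02  1.7762e+02]
stand [542. -48.  54.] 0.86 [254. 129.]
cap [538. 154.  56.] 0.56 [431. 126.]
saucer [553. 139.  22.] 0.62 [406. 136.]
time_s: 13.02
ee_pos: [601.9, 49.3, 197.9]
ee_rot: [-180.0, -0.0, 177.6]
force: [-0.3, -0.6, 0.2]
gripper_width: 91.4
gripper_force: 0.0
[601.9  49.3 197.9] [-1.7996e+02 -1.0000e-02  1.7760e+02]
balm_shoulder [546. -47.  71.] 0.67 [155. 136.]
stand [542. -44.  50.] 0.83 [163. 131.]
cap [532. 156.  54.] 0.56 [353. 114.]
cap [452. 177.  52.] 0.54 [367.  41.]
saucer [547. -44.  68.] 0.63 [159. 136.]
saucer [550. 142.  22.] 0.62 [333. 129.]
```

View pics/q.png

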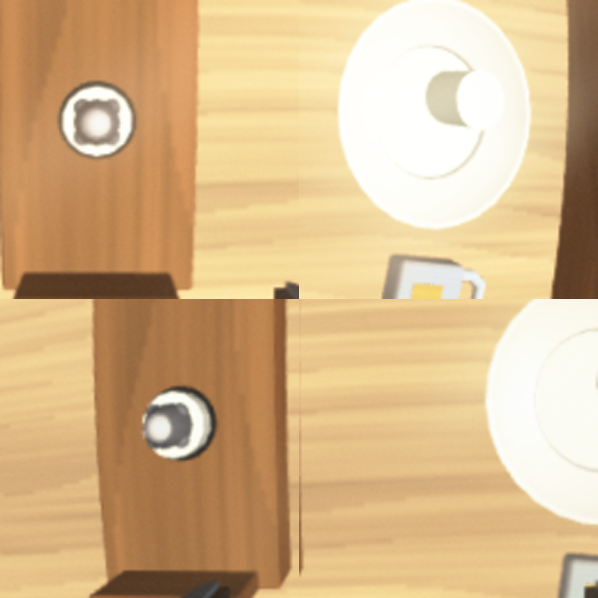

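Top row (w6): balm from straight above, tip at px (252,133); cap with a grey side at px (434,123). Bottom row (w7): tip at (148,136), shoulder at (157,134). Triangulate.

Run:
```python
from h import *
import pickle
S={k:pickle.load(open(k+'.pkl','rb')) for k in('w2','w3','w5','w6','w7')}
print('tip',tri(wray((252.2,133.5),S['w6']),wray((148.3,136.1),S['w7'])))
print('sh',tri(wray((252.2,132.6),S['w6']),wray((157.4,134.3),S['w7'])))
for z in (63,81): print(z,atz(wray((252.2,133),S['w6']),z))
for z in (52,55,58): print('cap w6',z,atz(wray((434.1,122.6),S['w6']),z))
# cap side & saucer in w6/w7/w3 : edges (enhance bright range)
o=[]
for k,(u,v) in(('w3',(413,125)),('w6',(434,123)),('w7',(348,120)),('w2',(253,120))):
    g=cv2.imread(f'pics/{k}.png').min(2)[v-40:v+40,u-40:u+40].astype(float)
    g=np.clip((g-170)*3,0,255).astype(np.uint8);o.append(cv2.resize(g,(390,290),interpolation=cv2.INTER_CUBIC))
cv2.imwrite('pics/caps.png',np.vstack([np.hstack(o[:2]),np.hstack(o[2:])]))
```

```text
tip (array([545.0300285 , -49.5141734 ,  83.22404986]), np.float64(0.05715029877798769))
sh (array([545.48041298, -49.7334654 ,  54.52050272]), np.float64(0.21946015208003786))
63 [545.6364138  -49.68188495  63.        ]
81 [544.63425266 -49.51261829  81.        ]
cap w6 52 [534.76888517 161.51981292  52.        ]
cap w6 55 [534.71457102 159.47338495  55.        ]
cap w6 58 [534.66025687 157.42695699  58.        ]
```

View pics/caps.png

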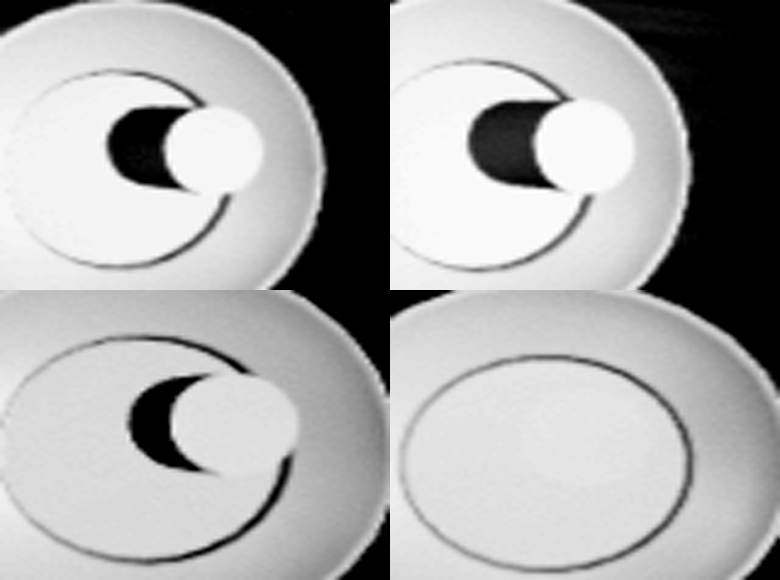

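All four contrast crops show the cap's top disc: px (416.7,126.4) in w3, (434.0,123.6) in w6, (356,117) in w7. In w2 it stands behind the disc on the saucer floor, directly below.

Run:
```python
from h import *
import pickle
S={k:pickle.load(open(k+'.pkl','rb')) for k in('w2','w3','w5','w6','w7')}
r=[wray((416.7,126.4),S['w3']),wray((434,123.6),S['w6']),wray((356,117),S['w7'])]
print(tri(*r),tri(*r[1:]),tri(r[0],r[2]))
for q in r: print(atz(q,55))
print('saucer floor c',atz(wray((213+155/4.875,80+173/3.625),S['w2']),21))
```

```text
(array([535.71733826, 159.15051027,  55.05824652]), np.float64(0.20566328978113924)) (array([535.75934202, 159.01814964,  55.49168802]), np.float64(0.10946753852394499)) (array([535.66376017, 159.46060419,  54.24607521]), np.float64(0.00503874113124353))
[535.62087403 159.0067468   55.        ]
[535.87946878 159.34777589  55.        ]
[535.65349529 159.19647168  55.        ]
saucer floor c [543.8510234  148.16341203  21.        ]
```

Cap top is (535.7, 159.2, 55.1), which agrees with floor 16 + 5 + 34. The balm axis is at about (545.3, -49.6).

```bash
python3 -m crank '-0.3 35 53.5 0 0 0 0;-0.3 35.7 53.5 0 0 0 0;-0.3 0 0 50 0 0 0;-0.3 0 0 50 0 0 0;-0.3 0 0 30 0 0 0;-0.3 0 0 0 0 0 0;-0.3 0 0 0 0 0 0'
python3 -m crank '-0.3 0 0 11 0 0 0;-0.3 0 0 10 0 0 0;-0.3 0 0 0 0 0 0;-0.3 0 0 0 0 0 0'
```

```text
time_s: 14.15
ee_pos: [538.6, 157.1, 69.2]
ee_rot: [180.0, 0.1, 177.6]
force: [-0.1, 0.5, 0.3]
gripper_width: 59.2
gripper_force: 0.0
time_s: 14.65
ee_pos: [537.5, 157.2, 47.0]
ee_rot: [180.0, 0.0, 177.6]
force: [0.7, -0.0, -0.4]
gripper_width: 59.1
gripper_force: 0.0
```

```bash
python3 -m crank '-0.3 1.9 1.9 0 0 0 0;-0.3 0 0 0 0 0 0;1 0 0 0 0 0 0;1 0 0 0 0 0 0;1 0 0 0 0 0 0;1 0 0 0 0 0 0' 10
python3 -m crank '1 0 0 0 0 0 0;1 0 0 0 0 0 0;1 0 0 0 0 0 0' 45
python3 -m crank '1 0 0 -10 0 0 0;1 0 0 -50 0 0 0;1 0 0 -50 0 0 0;1 0 0 0 0 0 0;1 0 0 0 0 0 0'
python3 - <<'E'
from h import *
look('w8',['cap','saucer'])
s=env.state();print(wproj(s['ee_pos'],s))
im=cv2.imread('pics/w8.png')
cv2.imwrite('pics/w8c.png',cv2.resize(im[100:260,156:356],None,fx=3.5,fy=3.5,interpolation=cv2.INTER_CUBIC))
E
```

```text
time_s: 15.4
ee_pos: [535.6, 159.1, 47.0]
ee_rot: [180.0, 0.0, 177.6]
force: [-0.1, -0.9, -0.7]
gripper_width: 29.6
gripper_force: 10.0
time_s: 15.78
ee_pos: [535.6, 159.1, 47.0]
ee_rot: [180.0, 0.0, 177.6]
force: [0.4, -0.4, 0.1]
gripper_width: 28.7
gripper_force: 45.0
time_s: 16.4
ee_pos: [535.1, 159.0, 156.9]
ee_rot: [-180.0, -0.0, 177.6]
force: [-1.4, -0.3, 0.3]
gripper_width: 29.2
gripper_force: 45.0
[535.1 159.  156.9] [-1.8000e+02 -2.0000e-02  1.7761e+02]
cap [528. 161. 166.] 0.95 [256. 231.]
cap [542. -42.  59.] 0.56 [ 64. 207.]
saucer [529. 144.  24.] 0.74 [239. 179.]
[253.37543664 237.00670948]
```

View pics/w8c.png

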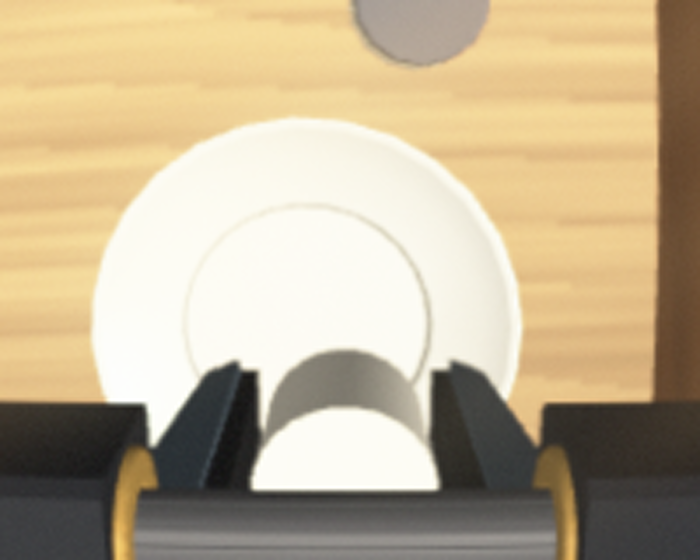

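The cap is held upright between the pads, top front edge at crop (346,406) and rim front at (346,350); the saucer has stayed in place. Check the cap's offset along tool x.

Run:
```python
from h import *
import pickle
s=pickle.load(open('w8.pkl','rb'));R=Ro.from_euler('xyz',s['ee_rot'],degrees=True).as_matrix()
for v,z in((350,-26.3),(406,8)):
    X=atz(wray((156+346/3.5,100+v/3.5),s),s['ee_pos'][2]+z);print(R.T@(X-s['ee_pos']))
d=np.array([545.3,-49.6,s['ee_pos'][2]])-s['ee_pos'];print('go',R.T@d)
```

```text
[14.83869134  0.92796757 26.30559166]
[15.76118479  0.84740646 -7.99405873]
go [-1.89250118e+01 -2.08014648e+02 -2.82431123e-04]
```

```bash
python3 -m crank '1 -4.7 -52 0 0 0 0;1 -4.7 -52 0 0 0 0;1 -4.7 -52 0 0 0 0;1 -4.7 -52 0 0 0 0;1 0 0 20 0 0 0;1 0 0 20 0 0 0;1 0 0 0 0 0 0;1 0 0 0 0 0 0' 50
python3 -c "
from h import *
s=env.state();R=Ro.from_euler('xyz',s['ee_rot'],degrees=True).as_matrix();print(s['ee_pos'],R.T@(np.array([545.3,-49.7,0])-s['ee_pos']))"
```

```text
time_s: 17.55
ee_pos: [545.9, -49.3, 117.0]
ee_rot: [180.0, -0.0, 177.6]
force: [0.3, -1.0, 0.7]
gripper_width: 29.2
gripper_force: 50.0
[545.88476926 -49.34517987 116.98360385] [  0.55054572  -0.38713821 116.98366743]
```

```bash
python3 -m crank '1 0.5 -0.4 5 0 0 0;1 0 0 5 0 0 0;1 0 0 0 0 0 0;1 0 0 0 0 0 0'
python3 -m crank '1 0 0 3 0 0 0;1 0 0 0 0 0 0'
python3 -m crank '1 0 0 2 0 0 0;1 0 0 0 0 0 0'
```

```text
time_s: 18.05
ee_pos: [545.3, -49.8, 107.0]
ee_rot: [180.0, 0.0, 177.6]
force: [-0.4, -0.4, 0.0]
gripper_width: 28.8
gripper_force: 50.0
time_s: 18.3
ee_pos: [545.0, -49.8, 103.7]
ee_rot: [180.0, -0.0, 177.6]
force: [0.3, 0.3, -0.6]
gripper_width: 28.8
gripper_force: 50.0
time_s: 18.55
ee_pos: [545.1, -49.8, 101.8]
ee_rot: [180.0, -0.0, 177.6]
force: [0.8, 1.0, -0.2]
gripper_width: 28.9
gripper_force: 50.0
```

```bash
python3 -m crank '1 0 0 2 0 0 0;1 0 0 0 0 0 0'
python3 -m crank '1 0 0 1.5 0 0 0;1 0 0 0 0 0 0'
python3 -m crank '1 0 0 1.5 0 0 0;1 0 0 0 0 0 0'
```

```text
time_s: 18.8
ee_pos: [545.1, -49.8, 99.8]
ee_rot: [180.0, -0.0, 177.6]
force: [-0.7, 0.2, -0.4]
gripper_width: 28.9
gripper_force: 50.0
time_s: 19.05
ee_pos: [545.2, -49.8, 98.4]
ee_rot: [180.0, -0.0, 177.6]
force: [0.1, 0.1, 0.3]
gripper_width: 29.1
gripper_force: 50.0
time_s: 19.3
ee_pos: [545.4, -50.0, 97.1]
ee_rot: [-180.0, 0.0, 177.6]
force: [-0.4, -1.0, 1.3]
gripper_width: 28.8
gripper_force: 50.0
```

Rim meets the beads at about 8–9 mm with almost no sideways force, so it is well centred. Pressing on.

```bash
for i in 1; do python3 -m crank '1 0 0 1.5 0 0 0;1 0 0 0 0 0 0'; done
python3 -m crank '1 0 0 1.5 0 0 0;1 0 0 0 0 0 0'
python3 -m crank '1 0 0 1.5 0 0 0;1 0 0 0 0 0 0'
python3 -m crank '1 0 0 1.5 0 0 0;1 0 0 0 0 0 0'
```

```text
time_s: 19.55
ee_pos: [545.5, -50.1, 95.8]
ee_rot: [-180.0, 0.0, 177.6]
force: [-0.4, -0.9, 5.3]
gripper_width: 28.7
gripper_force: 50.0
time_s: 19.8
ee_pos: [545.6, -50.1, 94.6]
ee_rot: [-180.0, 0.1, 177.6]
force: [-0.9, -1.2, 7.0]
gripper_width: 29.1
gripper_force: 50.0
time_s: 20.05
ee_pos: [545.7, -50.1, 93.6]
ee_rot: [-180.0, 0.1, 177.6]
force: [-1.5, -0.6, 9.3]
gripper_width: 29.1
gripper_force: 50.0
time_s: 20.3
ee_pos: [545.6, -50.2, 91.4]
ee_rot: [-180.0, 0.1, 177.6]
force: [1.5, -2.5, -3.2]
gripper_width: 29.0
gripper_force: 50.0
```

Click: the force dropped. Continue to the shoulder and into the foam.

```bash
python3 -m crank '1 0 0 1.5 0 0 0;1 0 0 0 0 0 0'
python3 -m crank '1 0 0 1.5 0 0 0;1 0 0 0 0 0 0'
python3 -m crank '1 0 0 2 0 0 0;1 0 0 0 0 0 0'
python3 -m crank '1 0 0 2 0 0 0;1 0 0 0 0 0 0'
```

```text
time_s: 20.55
ee_pos: [545.2, -49.8, 89.0]
ee_rot: [180.0, -0.0, 177.6]
force: [0.2, -2.0, 0.2]
gripper_width: 29.1
gripper_force: 50.0
time_s: 20.8
ee_pos: [545.3, -49.8, 88.0]
ee_rot: [180.0, 0.0, 177.6]
force: [0.1, -0.9, 2.0]
gripper_width: 29.0
gripper_force: 50.0
time_s: 21.05
ee_pos: [545.3, -49.8, 86.5]
ee_rot: [180.0, 0.0, 177.6]
force: [-0.5, -1.9, 6.4]
gripper_width: 29.2
gripper_force: 50.0
time_s: 21.3
ee_pos: [545.3, -49.8, 85.2]
ee_rot: [-180.0, 0.0, 177.6]
force: [-2.5, -1.4, 10.5]
gripper_width: 28.7
gripper_force: 50.0
```

```bash
python3 -m crank '1 0 0 2 0 0 0;1 0 0 0 0 0 0'
python3 -m crank '1 0 0 1.5 0 0 0;1 0 0 0 0 0 0;1 0 0 0 0 0 0;1 0 0 0 0 0 0;1 0 0 0 0 0 0;1 0 0 0 0 0 0;1 0 0 0 0 0 0'
python3 - <<'E'
from h import *
look('w9',['comb','cap','saucer'])
im=cv2.imread('pics/w9.png');sc=grab_frame('scene')
cv2.imwrite('pics/fin.png',np.hstack([im[:300,:400],cv2.resize(sc[140:290,170:370],(400,300))]))
E
```

```text
time_s: 21.55
ee_pos: [545.4, -49.8, 83.8]
ee_rot: [-180.0, 0.1, 177.6]
force: [-3.9, -0.6, 15.5]
gripper_width: 28.8
gripper_force: 50.0
time_s: 22.42
ee_pos: [545.4, -49.9, 82.9]
ee_rot: [-180.0, 0.1, 177.6]
force: [-4.6, -1.3, 17.3]
gripper_width: 29.1
gripper_force: 50.0
[545.4 -49.9  82.9] [-1.8000e+02  9.0000e-02  1.7761e+02]
cap [534. -47.  92.] 0.67 [257. 225.]
saucer [536. 146.  23.] 0.74 [466. 185.]
```

View pics/fin.png

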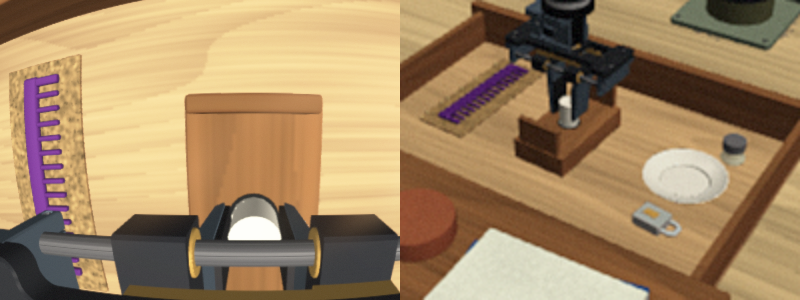

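The cap is on the stick, held and pushed with a steady 17 N (about 5–6 mm into the foam). The comb lies on the mat, and the saucer, jar and padlock are where they were.

```bash
python3 -c "
from h import *
print(env.job_done())"
```

```text
the job is handed in; nothing more can be done
None
```

The job is handed in: the small comb lies flat and lengthwise on the cork mat, and the cap clicked home on the balm stick. The gripper is still holding it and pressing down with about 17 N (22.4 s on the clock at the last reading, of 70 s).

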